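Wind the tilting board holder up one division and clamp it

ROBOT

A 6-joint arm with a two-finger parallel gripper is mounted at the origin on the work surface. World frame = base frame: x ahead of the robot, y to its left, z up, the work surface at z = 0. Lengths are in m, angles in rad, forces in N, time in s.
With the tool pointing down it reaches from about 0.25 to 0.775 m from the base axis. Payload 8.9 kg.
Tool frame: the origin (TCP) lies midway between the tips of the shut fingers; the grasp point (between the pads) lies 19 mm behind it; x points along the fingers, z is the direction in which the jaws open and shut, and the axes are right-handed (so a half turn about x gives the same grasp; the last joint's range is limited). The gripper opens to 85 mm and grips with 20 to 120 N. Pads are 22 mm wide; open, the fingers measure 114 mm over their backs; the gripper's body (76 mm by 85 mm) begins 54 mm behind the grasp point. The pads swing forward as they close: fully open they stand 13 mm farther back than shut.
Start: joints at [-1.244, 0.291, -0.153, 1.127, 0, 1.431], TCP at [0.236, -0.469, 0.231] pointing down, gripper open.
Joint ranges: [-2.52, 2.52], [-0.91, 1.74], [-1.3, 1.37], [-1.96, 2.02], [-1.52, 1.47], [-3.14, 3.14]. Speed limits (rad/s): [2.22, 2.22, 2.79, 3.14, 3.14, 3.14].

INTERFACE

Orientations are given as a unit quaternion [x, y, z, w].
In Python, from cell import sense, camera, finish_job gives the robot as it stands. The module is installed in compiled form; this text tells all that it offers.
- The arm moves only by the tool arm_command, never from a script. Its argument "steps" is text: rows parted by semicolons, each of 6 numbers parted by spaces: the shift along the tool's x, y, z in mm, then the turn, a rotation vector about the tool's x, y, z in degrees. A call has exactly 5 rows; each row is the pose to reach, as a shift and turn from the pose measured when the call began, along the tool's axes at that moment; what a row does not reach only later rows make up. A row lasts 1/8 s, in which the tool goes at most 62.5 mm and 10.7 degrees, less where a joint would pass 70% of its speed; a pose out of reach is approached as far as the arm can. A call with a gripper value outside its range is refused whole. "jaw" is the finger opening in mm, from 0 to 85.4, set as the call begins (left out, the last holds). The fingers move at their own pace and stop on an object; the grip force is fixed at half the most. Time passes only in rows, so rows that repeat a pose let the fingers close, or fill a call up. It gives the time, the measured TCP pose, the force and the opening at its end, in the units of the state.
- sense(): the state, without advancing time (a new reading comes with each control period).
- camera(name): name is "scene" or "side" or "wrist"; returns a dict with "color" (420x560x3 uint8, red, green, blue), "range_z" (420x560 float32, m along the optical axis (not along the pixel's ray), 0 where there is no reading), "fx", "fy", "cx", "cy" (pixels), "R" (3x3) and "t" (3): a world point X has camera coordinates R X + t; the wrist camera has in their place "hand_eye" (4x4, takes a point from camera to tool coordinates, whose origin is the TCP and whose axes are the tool frame's). Camera axes: x right, y down, z forward; pixel columns grow to the right and rows downward; lengths in m; the calibration is good to about 2 mm. A picture is of the moment at which its call begins: read the wrist's pose just before it.
- finish_job(): hands the job in, once; it reports no verdict.
The state is a dict: "clock": time; "q": joint angles; "qvel": joint speeds; "effort": joint torques, N m; "tcp_pos": TCP position; "tcp_rot": TCP orientation; "wrist_force": force on the tool from outside, world axes, zero at the start; "torque": the same for the moment, N m; "gripper_width": opening from 0.0 (shut) to 1.0 (fully open).
Only numpy, scipy, OpenCV 4.12 (cv2) and the standard library are available. Lean on these libraries where they do the work, as an engineer would, in place of code of your own. Each camera call takes 0.05 s, during which the arm holds its last target. There are 200 camera calls.

TASK

Turn the red-handled crank of the worm-drive board holder clockwise (seen from above), several full turns, to tip the circuit board up one division on its scale, until you feel the drive come up firmly against its internal end stop, without straining the drive: keep the side load on the crank, along or across its path, below about 15 N all the time. Then swing the yellow clamp lever right over to its locked end and let go of everything. Do not lean on the cradle or its board, and leave the other things on the bench where they are.

Things in the scene. Friction and masses are not known exactly. Their poses are not given: they have to be found in the camera images.
- holder: The board holder, bolted down: dark base plate 170 (x) x 400 (y) x 12 mm, origin at the centre of its underside. At y = -130 mm a grey worm gearbox 75 x 75 mm, 62 mm tall, crank on top; y = -82 to +108 mm the tipping cradle; at y = +125 mm an upright 85 mm tall with the yellow lever on top. On its +y face a white round scale, lines every 10 degrees, the wanted one red.
- crank: Dark steel crank arm turning in the level plane on the worm shaft; origin on the shaft axis 74 mm above the bench, x towards the red handle; its top is 84 mm above the bench. It is sprung on the shaft: against the end stop the push at the handle grows by about 0.9 N per mm. Free turning takes 1 to 2 N at the handle. The drive is self-locking.
- crank_axis (a point): Point on the crank's upright turning axis, 104 mm above the bench, level with the middle of the red handle; at (0, -130) mm on the holder. The shaft's bearing is set in a stiff sprung mount that gives about 1 mm per 8 N of side load on the crank (also from fingers closing off-centre) in any level direction and springs back; 20 N (2.5 mm) strains it.
- crank_handle (a point): Middle of the red handle: upright cylinder 18 mm across, 83 to 125 mm above the bench, spinning freely about its own axis, 40 mm from the crank axis. It may start anywhere on its circle. Clockwise from above raises the cradle; 2.4 to 3.4 turns to the end stop, which cannot be seen, only felt. The handle gives way freely only along its circle.
- cradle: Aluminium frame with the clamped green circuit board, 130 x 150 mm, tipping about the holder's y axis; origin on that axis, 45 mm above the bench; its own frame lies level with the holder's at 10 degrees of tip. Its highest corner stays below 100 mm. Driven by the crank only: do not lean on it.
- cradle_edge (a point): Middle of the board's raised edge, on the holder's -x side, 61 mm from the tipping axis. It rises about 2.4 mm per crank turn: 76 to 79 mm above the bench at the start (10 to 13 degrees of tip), about 85 mm at the stop (19 to 20 degrees).
- lever: Yellow clamp lever, origin on its upright pivot 89 mm above the bench, own y axis along the lever. Free at the start: 0 to 0.2 rad from the holder's +y; locked when swung anticlockwise from above, towards the holder's -x, onto its end stop at 1.2 rad. It stays where it is left; about 2 N at the knob moves it. Bar 12 mm wide, 94 to 102 mm above the bench; hub 26 mm across.
- lever_tip (a point): Middle of the yellow upright knob at the lever's end: cylinder 16 mm across, 92 to 118 mm above the bench; this point is 107 mm above the bench and 64 mm from the lever's pivot.
- meter: Bystander: yellow multimeter lying flat, 185 x 90 x 39 mm; origin at the centre of its underside.
- spool: Bystander: steel solder spool standing up, 54 mm across, 50 mm tall; origin under its centre.
- driver: Bystander: green-handled screwdriver lying on the bench, 200 mm long along its x, 26 mm thick; origin under its middle.
- flux: Bystander: amber jar, 40 mm across, 75 mm tall; origin under its centre.
- tray: Bystander: blue open parts tray 100 x 150 x 25 mm; origin under its centre.
- brush: Bystander: wooden-handled brush lying on the bench, 200 mm long along its x, 26 mm thick; origin under its middle.
- mainboard: Bystander: blue circuit board lying flat, 130 x 90 x 14 mm; origin under its centre.

How it is judged:
By the outcome, as a careful person would: the job done as asked, in the order asked, and still so for the second after the job is handed in, with the robot touching nothing.
It also fails if it takes over 72 s, if anything falls off the work surface, if the arm or the gripper's body presses on something with over 40 N, if the wrist force passes 120 N, or if a joint passes its speed limit or range.

## Working session

There is one attempt and no reset: what is moved stays moved. The work goes in short steps, Python scripts to look and compute and a tool call to move; the robot and the scene stay as the last step left them, time stands still between calls to the robot, and variables do not carry over. Pictures are saved under pics/ and viewed, about 8 in all and at most 12, crops included, and the job is handed in when it is done.

Besides the shell and the picture viewer there is one more tool, called after ">>>" as a command line: name --argument value ..., lists and objects as JSON in quotes. arm_command: Moves the arm, as the interface text tells. Its arguments: {"type":"object","properties":{"steps":{"type":"string"},"jaw":{"type":"number"}},"required":["steps"]}

```bash
mkdir -p pics
cat > h.py <<'E'
import numpy as np, cv2
from cell import sense, camera, finish_job
from scipy.spatial.transform import Rotation as Ro
def ext(c,s=None):
    # returns camera->world R,t
    if 'R' in c:
        R=np.array(c['R']);return R.T,-R.T@np.array(c['t'])
    H=np.array(c['hand_eye']);T=Ro.from_quat(s['tcp_rot']).as_matrix()
    return T@H[:3,:3],T@H[:3,3]+np.array(s['tcp_pos'])
def cloud(c,s=None):
    R,t=ext(c,s);z=c['range_z'];v,u=np.mgrid[:z.shape[0],:z.shape[1]]
    P=np.stack([(u-c['cx'])/c['fx']*z,(v-c['cy'])/c['fy']*z,z],-1)
    return P@R.T+t
def ray(c,u,v,h,s=None):
    R,t=ext(c,s);d=R@np.array([(u-c['cx'])/c['fx'],(v-c['cy'])/c['fy'],1]);return t+d*(h-t[2])/d[2]
def blobs(m,amin=20):
    n,l,st,ce=cv2.connectedComponentsWithStats(m.astype(np.uint8))
    return [(st[i,4],ce[i],l==i) for i in range(1,n) if st[i,4]>=amin]
def masks(c):
    h=cv2.cvtColor(c['color'],cv2.COLOR_RGB2HSV).astype(int);H,S,V=h[...,0],h[...,1],h[...,2]
    return dict(red=((H<8)|(H>172))&(S>140)&(V>70),yel=(H>20)&(H<34)&(S>140)&(V>90))
E
python3 - <<'E'
from h import *
s=sense();print(s)
ims=[]
for n in['scene','side']:
    c=camera(n);P=cloud(c);ims.append(c['color']);cv2.imwrite(f'pics/{n}0.png',c['color'][...,::-1])
    print(n,ext(c)[1])
    for k,m in masks(c).items():
        for a,ce,mm in blobs(m,25):
            q=P[mm&(c['range_z']>0)]
            print(k,a,ce.round(1),np.median(q,0).round(4),q.min(0).round(3),q.max(0).round(3))
E
```

```text
{'clock': 0.0, 'q': array([-1.24431218e+00,  2.91259652e-01, -1.54150071e-01,  1.12672980e+00,
        2.02642122e-05,  1.43152386e+00]), 'qvel': array([ 0.00079243,  0.00080453, -0.00100166, -0.00081072, -0.00051452,
       -0.00108085]), 'effort': array([-3.55901420e-04, -5.37141395e+01,  3.31371117e+01,  1.57539354e-02,
       -3.21473217e-04,  5.20907605e-06]), 'tcp_pos': array([ 0.23564929, -0.46862412,  0.23073418]), 'tcp_rot': array([ 0.37142193,  0.60225363, -0.37080501,  0.60153135]), 'wrist_force': array([-0.22181361,  0.4884761 , -0.07323823]), 'torque': array([ 0.05452955, -0.00820676,  0.01075991]), 'gripper_width': 0.9988380887044251}
scene [ 1.18971914 -0.41197724  0.71350048]
red 71 [182.4  63.4] [ 0.2798 -0.0281  0.4508] [ 0.274 -0.042  0.407] [ 0.286 -0.014  0.509]
red 1449 [150.  97.] [ 0.0542 -0.0492  0.321 ] [-0.055 -0.087  0.223] [0.183 0.006 0.412]
red 258 [208.1 103.9] [0.2638 0.0246 0.3423] [ 0.222 -0.016  0.262] [0.278 0.14  0.401]
red 3068 [171.3 165. ] [ 0.0704 -0.0319  0.0768] [-0.068 -0.123  0.002] [0.127 0.118 0.205]
red 109 [416.1 156.9] [0.5211 0.6201
[... 804 characters left out ...]
  0.128]
red 3133 [174.9 196.2] [0.8772 0.0556 0.0502] [ 0.82  -0.055  0.   ] [0.967 0.151 0.084]
red 9845 [499.1 295.4] [-0.0091  0.07    0.0762] [-0.123 -0.06   0.   ] [0.121 0.125 0.207]
red 26 [129.5 276.8] [0.7074 0.3847 0.0388] [0.702 0.376 0.034] [0.717 0.391 0.04 ]
red 26 [121.5 282.8] [0.7055 0.4091 0.0386] [0.701 0.401 0.036] [0.714 0.415 0.041]
red 30 [113.3 289. ] [0.7054 0.4324 0.0382] [0.699 0.423 0.036] [0.712 0.438 0.041]
red 408 [ 82.2 373.9] [0.5138 0.6263 0.1019] [0.483 0.594 0.079] [0.554 0.651 0.119]
yel 125 [235.4 217.8] [0.5881 0.1449 0.1034] [ 0.582 -0.006  0.004] [0.712 0.158 0.121]
yel 1453 [147.5 307.6] [0.5944 0.4412 0.0298] [0.545 0.342 0.   ] [0.735 0.454 0.04 ]
```

Run:
```python
import cv2,numpy as np
a=cv2.imread('pics/scene0.png');b=cv2.imread('pics/side0.png')
A=cv2.resize(a[130:350,130:470],(800,518));cv2.imwrite('pics/a.png',A)
```

```text
(no output)
```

View pics/a.png

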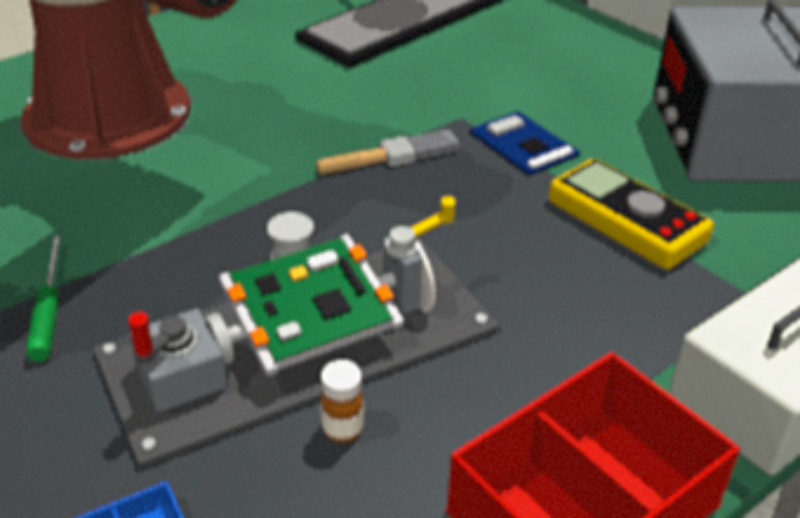

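View pics/side0.png

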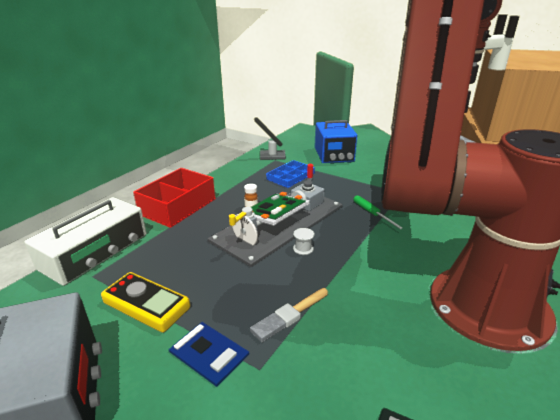

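The scene view shows the gearbox at crop (180,360), with the red handle at (140,335), the lever knob at (447,208) and the lever hub at (402,235). The side view agrees. Next I'll get the holder pose and take a wrist look.

Run:
```python
from h import *
c=camera('scene');P=cloud(c);k=.425
for n,(x,y),h in [('cA',(96,350),.012),('cB',(140,466),.012),('cC',(497,326),.012),('cyl',(174,331),.09),('hub',(402,235),.102),('knobtop',(447,200),.118),('handtop',(138,318),.125)]:
    print(n,ray(c,130+x*k,130+y*k,h).round(4))
a=camera('side');m=masks(a)['red'];
for n,u,v,h in [('handtop',310,164,.125),('hub',243,217,.1),('knob',233,216,.107)]: print(n,ray(a,u,v,h).round(4))
s=sense();w=camera('wrist');print(ext(w,s)[1],w['hand_eye'].round(3),w['fx'])
print(Ro.from_quat(s['tcp_rot']).as_matrix().round(3))
```

```text
cA [ 0.4669 -0.2209  0.012 ]
cB [ 0.6301 -0.2495  0.012 ]
cC [0.6912 0.1398 0.012 ]
cyl [ 0.5684 -0.1718  0.09  ]
hub [0.5956 0.0841 0.102 ]
knobtop [0.593  0.1478 0.118 ]
handtop [ 0.5683 -0.2038  0.125 ]
handtop [ 0.5664 -0.2093  0.125 ]
hub [0.581  0.1155 0.1   ]
knob [0.5982 0.134  0.107 ]
[ 0.31148175 -0.43030797  0.37402618] [[ 0.001 -0.329  0.944 -0.143]
 [-0.002 -0.944 -0.329  0.085]
 [ 1.    -0.001 -0.001 -0.   ]
 [ 0.     0.     0.     1.   ]] 376.477434995095
[[-0.     0.893  0.449]
 [ 0.001  0.449 -0.893]
 [-1.     0.    -0.001]]
```

>>> arm_command --steps "0 56 -12 -10 0 0; 0 112 -24 -20 0 0; 0 168 -36 -30 0 0; 0 224 -48 -40 0 0; 0 280 -60 -50 0 0" --jaw 85

```text
clock: 0.88
tcp_pos: [0.4602, -0.2882, 0.2311]
tcp_rot: [0.08, 0.703, -0.08, 0.703]
wrist_force: [0.6, -1.3, -0.3]
gripper_width: 0.996
```

>>> arm_command --steps "0 40 30 -9 0 0; 0 75 60 -17 0 0; 0 104 85 -25 0 0; 0 104 85 -25 0 0; 0 104 85 -25 0 0"

```text
clock: 1.5
tcp_pos: [0.566, -0.2061, 0.2309]
tcp_rot: [-0.073, 0.704, 0.074, 0.703]
wrist_force: [-1.0, -0.2, 0.2]
gripper_width: 0.998
```

Run:
```python
from h import *
s=sense();w=camera('wrist');np.savez('w1.npz',**w,pos=s['tcp_pos'],rot=s['tcp_rot'])
print(s['tcp_pos'],s['q'],s['wrist_force']);cv2.imwrite('pics/w1.png',w['color'][...,::-1])
P=cloud(w,s)
for k,m in masks(w).items():
    for a,ce,mm in blobs(m,40):
        q=P[mm&(w['range_z']>0)];print(k,a,ce.round(1),np.median(q,0).round(4),q.min(0).round(3),q.max(0).round(3))
```

```text
[ 0.56600413 -0.20607011  0.23087718] [-4.70464924e-01  4.40861343e-01  6.81014426e-02  1.19894150e+00
 -3.72625708e-05  8.91812522e-01] [-0.9746177  -0.19408524  0.23121717]
red 762 [280.3 196.6] [ 0.5646 -0.1993  0.1246] [ 0.556 -0.256 -0.   ] [ 0.586 -0.194  0.127]
```

View pics/w1.png

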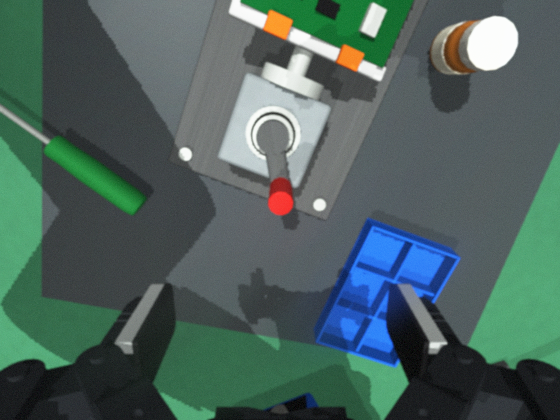

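The wrist view shows the handle top at about (281,200) and the crank hub with its white bearing ring at about (273,135). Both can be measured accurately from here.

Run:
```python
from h import *
d=np.load('w1.npz');w={k:d[k] for k in d.files};s=dict(tcp_pos=w['pos'],tcp_rot=w['rot'])
P=cloud(w,s);m=masks(w)['red']&(w['range_z']>0)
t=m&(P[...,2]>.121);q=P[t];(u,v),r=cv2.minEnclosingCircle(q[:,:2].astype(np.float32));print('handle top',q.mean(0),u,v,r,len(q))
g=cv2.cvtColor(w['color'],cv2.COLOR_RGB2GRAY)
c=g[95:180,225:330];wh=(c>200).astype(np.uint8)
for cn in cv2.findContours(wh,cv2.RETR_EXTERNAL,cv2.CHAIN_APPROX_NONE)[0]:
    if len(cn)>40:
        e=cv2.fitEllipse(cn);print(e,P[95+int(e[0][1]),225+int(e[0][0])]);U=e[0][0]+225;V=e[0][1]+95;print([ray(w,U,V,h,s).round(4) for h in(.064,.068,.074)])
for y in range(100,176,8): print([int(P[y,x,2]*1e3) for x in range(235,315,6)])
cv2.imwrite('pics/w1c.png',cv2.resize(w['color'][90:230,210:340,::-1],None,fx=4,fy=4,interpolation=cv2.INTER_NEAREST))
# screws
for uu,vv in[(184.5,154),(320,205)]: print('screw',ray(w,uu,vv,.013,s))
```

```text
handle top [ 0.5650076  -0.20236778  0.12513103] 0.565277099609375 -0.20300503075122833 0.009003951214253902 492
((83.08784484863281, 32.77193832397461), (9.440260887145996, 13.650294303894043), 91.91505432128906) [ 0.57798728 -0.15498874  0.06191945]
[array([ 0.578 , -0.1554,  0.064 ]), array([ 0.5776, -0.1549,  0.068 ]), array([ 0.5771, -0.1543,  0.074 ])]
((47.34637451171875, 40.697052001953125), (37.39675521850586, 39.08757019042969), 168.94720458984375) [ 0.55038022 -0.16407661  0.08491418]
[array([ 0.5509, -0.1676,  0.064 ]), array([ 0.5509, -0.167 ,  0.068 ]), array([ 0.5508, -0.1661,  0.074 ])]
((37.8501091003418, 41.03121566772461), (61.35380172729492, 73.83335876464844), 76.71853637695312) [ 0.54304766 -0.16659327  0.08352625]
[array([ 0.5434, -0.1694,  0.064 ]), array([ 0.5434, -0.1688,  0.068 ]), array([ 0.5435, -0.1679,  0.074 ])]
((62.178348541259766, 11.506562232971191), (19.2347412109375, 62.56675338745117), 101.19721984863281) [ 0.55774709 -0.14236996  0.06099861]
[array([ 0.5579, -0.1425,  0.064 ]), array([ 0.5578, -0.1423,  0.068 ]), array([ 0.5576, -0.1419,  0.074 ])]
[13, 61, 62, 61, 63, 62, 62, 62, 61, 62, 62, 63, 61, 60]
[61, 63, 64, 61, 63, 64, 64, 64, 66, 62, 61, 62, 61, 62]
[62, 61, 61, 65, 67, 72, 74, 74, 70, 65, 64, 61, 61, 63]
[62, 63, 62, 70, 74, 83, 85, 83, 85, 74, 65, 62, 62, 63]
[61, 62, 64, 73, 84, 84, 84, 84, 84, 74, 69, 63, 62, 62]
[61, 61, 65, 70, 82, 373, 84, 83, 85, 83, 66, 62, 62, 61]
[63, 63, 63, 65, 73, 83, 84, 84, 83, 72, 64, 62, 63, 61]
[61, 62, 61, 62, 65, 65, 81, 81, 82, 63, 61, 63, 63, 12]
[61, 63, 62, 62, 62, 61, 81, 83, 81, 62, 62, 62, 60, 11]
[12, 13, 12, 57, 61, 62, 82, 81, 82, 62, 63, 61, 13, 12]
screw [ 0.47165905 -0.20961682  0.013     ]
screw [ 0.61224955 -0.23317969  0.013     ]
```

View pics/w1c.png

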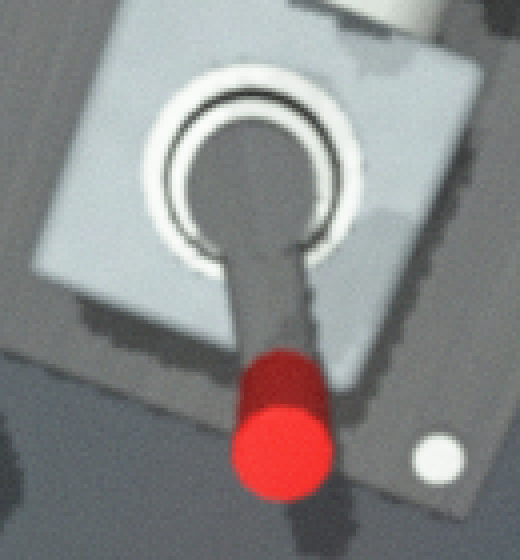

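Run:
```python
from h import *
d=np.load('w1.npz');w={k:d[k] for k in d.files};s=dict(tcp_pos=w['pos'],tcp_rot=w['rot'])
hub=ray(w,273,135.75,.084,s);ho=ray(w,280.75,203.25,.125,s);print(hub,ray(w,272.75,132.75,.065,s),ho)
v=(ho-hub)[:2];print(np.hypot(*v)*1e3,np.degrees(np.arctan2(v[1],v[0])))
R=Ro.from_quat(w['rot']).as_matrix();print(R.round(4))
# board plane
P=cloud(w,s)
```

```text
[ 0.55124628 -0.16460724  0.084     ] [ 0.55074023 -0.16502953  0.065     ] [ 0.56544262 -0.20326823  0.125     ]
41.18505163736818 -69.83672945192812
[[-8.000e-04 -2.070e-01  9.783e-01]
 [ 4.000e-04  9.783e-01  2.070e-01]
 [-1.000e+00  5.000e-04 -7.000e-04]]
```

>>> arm_command --steps "40 3 0 -8 0 0; 80 3 0 -8 0 0; 118 3 0 -8 0 0; 137 3 0 -8 0 0; 137 3 0 -8 0 0" --jaw 45

```text
clock: 2.17
tcp_pos: [0.5633, -0.2038, 0.0929]
tcp_rot: [-0.121, 0.698, 0.122, 0.696]
wrist_force: [-0.2, -0.2, -0.5]
gripper_width: 0.523
```

>>> arm_command --steps "0 0 0 0 0 0; 0 0 0 0 0 0; 0 0 0 0 0 0; 0 0 0 0 0 0; 0 0 0 0 0 0" --jaw 10

```text
clock: 2.8
tcp_pos: [0.5643, -0.2043, 0.094]
tcp_rot: [-0.121, 0.697, 0.122, 0.696]
wrist_force: [1.5, -1.6, 6.2]
gripper_width: 0.193
```

```bash
cat > c.py <<'E'
import sys
from h import *
# args: axis x,y ; end-of-plan crank angle step deg ; prints rows
s=sense();R=Ro.from_quat(s['tcp_rot']).as_matrix();p=s['tcp_pos'];f=s['wrist_force']
print(round(s['clock'],2),p.round(4),f.round(1),R[:,2].round(3),s['gripper_width'])
E
python3 c.py
```

```text
2.8 [ 0.5643 -0.2043  0.094 ] [ 1.5 -1.6  6.2] [ 0.941  0.339 -0.001] 0.19265679895331614
```

>>> arm_command --steps "0 0.2 -4.2 0 0 0; 0 0.9 -8.3 0 0 0; 0 2.0 -12.4 0 0 0; 0 3.5 -16.3 0 0 0; 0 5.4 -20 0 0 0"

```text
clock: 3.42
tcp_pos: [0.5434, -0.2061, 0.0941]
tcp_rot: [-0.121, 0.697, 0.122, 0.696]
wrist_force: [2.5, 0.5, 4.0]
gripper_width: 0.195
```

```bash
python3 c.py
```

```text
3.42 [ 0.5434 -0.2061  0.0941] [2.5 0.5 4. ] [ 0.941  0.338 -0.001] 0.19515680504742577
```

```bash
cat > c.py <<'E'
import sys,os,json
from h import *
from scipy.optimize import least_squares
step=float(sys.argv[1]); tip='t' in sys.argv[2:]
s=sense();R=Ro.from_quat(s['tcp_rot']).as_matrix();p=np.array(s['tcp_pos'])[:2]*1e3;f=np.array(s['wrist_force'])[:2]
L=json.load(open('log.json')) if os.path.exists('log.json') else [[564.3,-204.3,0,0],[543.4,-206.1,2.5,.5]]
if np.hypot(*(p-L[-1][:2]))>2: L.append([*p,*f]);json.dump(L,open('log.json','w'))
A=np.array(L);C0=np.array([551.3,-166.5])
def res(C):
    d=A[:,:2]-C;r=np.hypot(*d.T);u=d/r[:,None];e=-(A[:,2:]*u).sum(1)/8
    return np.r_[r-e-40,(C-C0)*.3]
C=least_squares(res,C0).x
d=p-C;r=np.hypot(*d);u=d/r;t=np.array([u[1],-u[0]]);phi=np.arctan2(d[1],d[0])
d0=A[:,:2]-C;an=np.unwrap(np.arctan2(d0[:,1],d0[:,0]));tot=(an[0]-an[-1])/2/np.pi
print('C',C.round(2),'r',r.round(2),'phi',np.degrees(phi).round(1),'turns',tot.round(3),'Frad',(f@u).round(1),'Ftan',(f@t).round(1),'z',s['tcp_pos'][2].round(4),'fz',s['wrist_force'][2].round(1))
rows=[]
for k in range(1,6):
    a=phi-np.radians(step)*k;q=C+40*np.array([np.cos(a),np.sin(a)])-p
    rows.append('0 %.1f %.1f 0 0 0'%tuple(R[:2,1:].T@q))
print('; '.join(rows))
if tip:
    c=camera('scene');P=cloud(c);h=cv2.cvtColor(c['color'],cv2.COLOR_RGB2HSV)
    m=(h[...,0]>40)&(h[...,0]<85)&(h[...,1]>120)&(np.abs(P[...,2]-.075)<.03)&(np.hypot(P[...,0]-.58,P[...,1]+.02)<.11)
    q=P[m]
    for _ in range(3):
        x=np.linalg.lstsq(np.c_[q[:,:2],np.ones(len(q))],q[:,2],rcond=None)[0]
        e=q[:,2]-np.c_[q[:,:2],np.ones(len(q))]@x;q=q[abs(e)<.003]
    yaw=np.radians(-9.3);g=x[:2]
    print('n',len(q),'tip x %.2f  y %.2f'%tuple(np.degrees(np.arctan([-(g@[np.cos(yaw),np.sin(yaw)]),g@[-np.sin(yaw),np.cos(yaw)]]))))
E
python3 c.py 12 t
```

```text
C [ 550.98 -166.64] r 40.13 phi -100.8 turns 0.084 Frad -1.0 Ftan -2.3 z 0.0941 fz 4.0
0 5.1 -6.6 0 0 0; 0 11.4 -12.2 0 0 0; 0 18.7 -16.3 0 0 0; 0 26.6 -18.8 0 0 0; 0 35.0 -19.6 0 0 0
n 1450 tip x 10.69  y 0.06
```

>>> arm_command --steps "0 5.1 -6.6 0 0 0; 0 11.4 -12.2 0 0 0; 0 18.7 -16.3 0 0 0; 0 26.6 -18.8 0 0 0; 0 35.0 -19.6 0 0 0"

```text
clock: 4.1
tcp_pos: [0.5125, -0.1793, 0.0942]
tcp_rot: [-0.121, 0.697, 0.121, 0.696]
wrist_force: [4.1, -1.1, 2.6]
gripper_width: 0.189
```

```bash
python3 c.py 12
```

```text
C [ 550.91 -166.65] r 40.46 phi -161.8 turns 0.254 Frad -3.5 Ftan -2.4 z 0.0942 fz 2.6
0 8.3 1.6 0 0 0; 0 16.2 4.4 0 0 0; 0 23.3 8.7 0 0 0; 0 29.3 14.5 0 0 0; 0 34.1 21.4 0 0 0
```

>>> arm_command --steps "0 8.3 1.6 0 0 0; 0 16.2 4.4 0 0 0; 0 23.3 8.7 0 0 0; 0 29.3 14.5 0 0 0; 0 34.1 21.4 0 0 0"

```text
clock: 4.72
tcp_pos: [0.5209, -0.1394, 0.0941]
tcp_rot: [-0.121, 0.697, 0.121, 0.696]
wrist_force: [-0.4, -3.4, 4.3]
gripper_width: 0.19
```

```bash
python3 c.py 12
```

```text
C [ 550.8  -166.59] r 40.39 phi 137.8 turns 0.422 Frad -1.9 Ftan -2.8 z 0.0941 fz 4.3
0 2.8 7.9 0 0 0; 0 4.2 16.2 0 0 0; 0 3.9 24.5 0 0 0; 0 1.9 32.6 0 0 0; 0 -1.7 40.2 0 0 0
```

>>> arm_command --steps "0 2.8 7.9 0 0 0; 0 4.2 16.2 0 0 0; 0 3.9 24.5 0 0 0; 0 1.9 32.6 0 0 0; 0 -1.7 40.2 0 0 0"

```text
clock: 5.35
tcp_pos: [0.5592, -0.1267, 0.0939]
tcp_rot: [-0.121, 0.698, 0.122, 0.695]
wrist_force: [-2.4, -1.0, 7.7]
gripper_width: 0.19
```

```bash
python3 c.py 14
```

```text
C [ 550.88 -166.43] r 40.57 phi 78.2 turns 0.587 Frad -1.4 Ftan -2.2 z 0.0939 fz 7.7
0 -6.6 7.3 0 0 0; 0 -14.3 13.2 0 0 0; 0 -23.3 17.1 0 0 0; 0 -32.9 18.7 0 0 0; 0 -42.6 17.9 0 0 0
```

>>> arm_command --steps "-0.3 -6.6 7.3 0 0 0; -0.3 -14.3 13.2 0 0 0; -0.3 -23.3 17.1 0 0 0; -0.3 -32.9 18.7 0 0 0; -0.3 -42.6 17.9 0 0 0"

```text
clock: 5.98
tcp_pos: [0.5908, -0.1596, 0.094]
tcp_rot: [-0.121, 0.698, 0.123, 0.695]
wrist_force: [-0.7, 2.2, 6.4]
gripper_width: 0.192
```

```bash
python3 c.py 14
```

```text
C [ 551.04 -166.41] r 40.31 phi 9.8 turns 0.776 Frad -0.3 Ftan -2.3 z 0.094 fz 6.4
0 -9.3 -3.2 0 0 0; 0 -17.6 -8.2 0 0 0; 0 -24.5 -15.1 0 0 0; 0 -29.5 -23.5 0 0 0; 0 -32.3 -32.8 0 0 0
```

>>> arm_command --steps "-0.3 -9.3 -3.2 0 0 0; -0.3 -17.6 -8.2 0 0 0; -0.3 -24.5 -15.1 0 0 0; -0.3 -29.5 -23.5 0 0 0; -0.3 -32.3 -32.8 0 0 0"

```text
clock: 6.6
tcp_pos: [0.5705, -0.2017, 0.0942]
tcp_rot: [-0.121, 0.698, 0.123, 0.695]
wrist_force: [2.5, 1.3, 1.8]
gripper_width: 0.19
```

```bash
python3 c.py 15 t
```

```text
C [ 551.07 -166.46] r 40.19 phi -61.2 turns 0.973 Frad 0.1 Ftan -2.8 z 0.0942 fz 1.8
0 -0.1 -10.5 0 0 0; 0 2.4 -20.6 0 0 0; 0 7.3 -29.8 0 0 0; 0 14.5 -37.4 0 0 0; 0 23.4 -42.8 0 0 0
n 1483 tip x 12.97  y 0.09
```

>>> arm_command --steps "0 -0.1 -10.5 0 0 0; 0 2.4 -20.6 0 0 0; 0 7.3 -29.8 0 0 0; 0 14.5 -37.4 0 0 0; 0 23.4 -42.8 0 0 0"

```text
clock: 7.28
tcp_pos: [0.5208, -0.1942, 0.0944]
tcp_rot: [-0.12, 0.698, 0.123, 0.695]
wrist_force: [5.8, 2.9, -1.7]
gripper_width: 0.193
```

```bash
python3 c.py 15
```

```text
C [ 551.03 -166.49] r 40.95 phi -137.5 turns 1.186 Frad -6.2 Ftan -1.8 z 0.0944 fz -1.7
0 10.4 -1.9 0 0 0; 0 20.9 -1.9 0 0 0; 0 31.0 0.8 0 0 0; 0 40.0 6.0 0 0 0; 0 47.5 13.3 0 0 0
```

```bash
python3 c.py 12
```

```text
C [ 551.03 -166.49] r 40.95 phi -137.5 turns 1.186 Frad -6.2 Ftan -1.8 z 0.0944 fz -1.7
0 8.4 -1.5 0 0 0; 0 16.7 -2.2 0 0 0; 0 25.0 -1.2 0 0 0; 0 32.9 1.6 0 0 0; 0 40.0 6.0 0 0 0
```

>>> arm_command --steps "0.2 8.4 -1.3 0 0 0; 0.2 16.7 -1.8 0 0 0; 0.2 25.0 -0.8 0 0 0; 0.2 32.8 1.9 0 0 0; 0.2 39.8 6.2 0 0 0"

```text
clock: 7.9
tcp_pos: [0.5129, -0.1541, 0.0943]
tcp_rot: [-0.12, 0.698, 0.123, 0.695]
wrist_force: [0.1, -2.3, 2.8]
gripper_width: 0.192
```

```bash
python3 c.py 12
```

```text
C [ 551.03 -166.49] r 40.08 phi 162.0 turns 1.354 Frad -0.8 Ftan -2.2 z 0.0943 fz 2.8
0 6.0 5.8 0 0 0; 0 10.7 12.8 0 0 0; 0 13.9 20.5 0 0 0; 0 15.3 28.7 0 0 0; 0 15.1 37.1 0 0 0
```

>>> arm_command --steps "0 6.0 5.8 0 0 0; 0 10.7 12.8 0 0 0; 0 13.9 20.5 0 0 0; 0 15.3 28.7 0 0 0; 0 15.1 37.1 0 0 0"

```text
clock: 8.52
tcp_pos: [0.5431, -0.1269, 0.0942]
tcp_rot: [-0.12, 0.698, 0.123, 0.695]
wrist_force: [-2.0, -1.4, 4.8]
gripper_width: 0.191
```

```bash
python3 c.py 12
```

```text
C [ 551.03 -166.45] r 40.34 phi 101.4 turns 1.522 Frad -1.0 Ftan -2.2 z 0.0942 fz 4.8
0 -2.4 8.0 0 0 0; 0 -6.1 15.5 0 0 0; 0 -11.3 22.1 0 0 0; 0 -17.8 27.4 0 0 0; 0 -25.2 31.3 0 0 0
```

>>> arm_command --steps "0 -2.4 8.0 0 0 0; 0 -6.1 15.5 0 0 0; 0 -11.3 22.1 0 0 0; 0 -17.8 27.4 0 0 0; 0 -25.2 31.3 0 0 0"

```text
clock: 9.15
tcp_pos: [0.5815, -0.1397, 0.094]
tcp_rot: [-0.12, 0.698, 0.123, 0.695]
wrist_force: [-2.7, 0.7, 6.3]
gripper_width: 0.188
```

```bash
python3 c.py 12
```

```text
C [ 551.08 -166.41] r 40.51 phi 41.3 turns 1.689 Frad -1.6 Ftan -2.3 z 0.094 fz 6.3
0 -8.2 1.8 0 0 0; 0 -16.6 2.3 0 0 0; 0 -24.9 1.0 0 0 0; 0 -32.7 -1.9 0 0 0; 0 -39.7 -6.4 0 0 0
```

>>> arm_command --steps "-0.2 -8.2 1.8 0 0 0; -0.2 -16.6 2.3 0 0 0; -0.2 -24.9 1.0 0 0 0; -0.2 -32.7 -1.9 0 0 0; -0.2 -39.7 -6.4 0 0 0"

```text
clock: 9.78
tcp_pos: [0.5897, -0.1787, 0.094]
tcp_rot: [-0.12, 0.698, 0.124, 0.695]
wrist_force: [-0.0, 2.1, 4.6]
gripper_width: 0.189
```

```bash
python3 c.py 12
```

```text
C [ 551.15 -166.43] r 40.45 phi -17.6 turns 1.852 Frad -0.6 Ftan -2.0 z 0.094 fz 4.6
0 -5.8 -6.1 0 0 0; 0 -10.5 -13.0 0 0 0; 0 -13.7 -20.7 0 0 0; 0 -15.3 -28.9 0 0 0; 0 -15.0 -37.3 0 0 0
```

>>> arm_command --steps "0 -5.8 -6.1 0 0 0; 0 -10.5 -13.0 0 0 0; 0 -13.7 -20.7 0 0 0; 0 -15.3 -28.9 0 0 0; 0 -15.0 -37.3 0 0 0"

```text
clock: 10.4
tcp_pos: [0.5594, -0.2059, 0.0941]
tcp_rot: [-0.12, 0.698, 0.124, 0.695]
wrist_force: [1.7, 1.3, 4.0]
gripper_width: 0.192
```

```bash
python3 c.py 12 t
```

```text
C [ 551.16 -166.46] r 40.29 phi -78.2 turns 2.02 Frad -0.9 Ftan -2.0 z 0.0941 fz 4.0
0 2.3 -8.1 0 0 0; 0 6.0 -15.6 0 0 0; 0 11.2 -22.2 0 0 0; 0 17.6 -27.5 0 0 0; 0 25.0 -31.5 0 0 0
n 1501 tip x 15.94  y 0.02
```

>>> arm_command --steps "0 2.3 -8.1 0 0 0; 0 6.0 -15.6 0 0 0; 0 11.2 -22.2 0 0 0; 0 17.6 -27.5 0 0 0; 0 25.0 -31.5 0 0 0"

```text
clock: 11.08
tcp_pos: [0.52, -0.1928, 0.0943]
tcp_rot: [-0.12, 0.698, 0.124, 0.695]
wrist_force: [4.7, 0.6, 0.9]
gripper_width: 0.189
```

```bash
python3 c.py 12
```

```text
C [ 551.12 -166.48] r 40.76 phi -139.9 turns 2.192 Frad -4.0 Ftan -2.5 z 0.0943 fz 0.9
0 8.4 -1.4 0 0 0; 0 16.7 -1.7 0 0 0; 0 25.0 -0.3 0 0 0; 0 32.7 2.8 0 0 0; 0 39.7 7.4 0 0 0
```

>>> arm_command --steps "0 8.4 -1.4 0 0 0; 0 16.7 -1.7 0 0 0; 0 25.0 -0.3 0 0 0; 0 32.7 2.8 0 0 0; 0 39.7 7.4 0 0 0"

```text
clock: 11.7
tcp_pos: [0.5132, -0.1524, 0.0944]
tcp_rot: [-0.12, 0.698, 0.124, 0.695]
wrist_force: [1.1, -3.0, 1.2]
gripper_width: 0.194
```

```bash
python3 c.py 3.6 t
```

```text
C [ 551.1  -166.48] r 40.37 phi 159.7 turns 2.36 Frad -2.0 Ftan -2.4 z 0.0944 fz 1.2
0 1.6 2.0 0 0 0; 0 3.4 3.8 0 0 0; 0 5.0 5.7 0 0 0; 0 6.6 7.7 0 0 0; 0 7.9 9.8 0 0 0
n 1501 tip x 16.81  y 0.04
```

>>> arm_command --steps "0 1.6 2.0 0 0 0; 0 3.4 3.8 0 0 0; 0 5.0 5.7 0 0 0; 0 6.6 7.7 0 0 0; 0 7.9 9.8 0 0 0"

```text
clock: 12.38
tcp_pos: [0.5201, -0.1408, 0.0944]
tcp_rot: [-0.12, 0.698, 0.124, 0.695]
wrist_force: [0.1, -3.3, 1.7]
gripper_width: 0.185
```

```bash
python3 c.py 3.6
```

```text
C [ 551.1  -166.48] r 40.28 phi 140.3 turns 2.414 Frad -2.1 Ftan -2.5 z 0.0944 fz 1.7
0 1.0 2.3 0 0 0; 0 2.0 4.6 0 0 0; 0 3.0 7.0 0 0 0; 0 3.7 9.3 0 0 0; 0 4.3 11.8 0 0 0
```

>>> arm_command --steps "0 1.0 2.3 0 0 0; 0 2.0 4.6 0 0 0; 0 3.0 7.0 0 0 0; 0 3.7 9.3 0 0 0; 0 4.3 11.8 0 0 0"

```text
clock: 13.0
tcp_pos: [0.5297, -0.1325, 0.0944]
tcp_rot: [-0.12, 0.698, 0.124, 0.695]
wrist_force: [-0.8, -1.3, 3.5]
gripper_width: 0.19
```

```bash
python3 c.py 3.6
```

```text
C [ 551.1  -166.47] r 40.11 phi 122.2 turns 2.464 Frad -0.6 Ftan -1.4 z 0.0944 fz 3.5
0 0.4 2.5 0 0 0; 0 0.7 5.0 0 0 0; 0 0.8 7.5 0 0 0; 0 0.8 10.0 0 0 0; 0 0.6 12.5 0 0 0
```

>>> arm_command --steps "0 0.4 2.5 0 0 0; 0 0.7 5.0 0 0 0; 0 0.8 7.5 0 0 0; 0 0.8 10.0 0 0 0; 0 0.6 12.5 0 0 0"

```text
clock: 13.62
tcp_pos: [0.5414, -0.1276, 0.0944]
tcp_rot: [-0.12, 0.698, 0.124, 0.695]
wrist_force: [-1.4, -0.5, 4.1]
gripper_width: 0.193
```

```bash
python3 c.py 3.6
```

```text
C [ 551.1  -166.46] r 40.09 phi 104.0 turns 2.514 Frad -0.1 Ftan -1.5 z 0.0944 fz 4.1
0 -0.4 2.5 0 0 0; 0 -0.9 4.9 0 0 0; 0 -1.6 7.4 0 0 0; 0 -2.4 9.8 0 0 0; 0 -3.3 12.1 0 0 0
```

>>> arm_command --steps "0 -0.4 2.5 0 0 0; 0 -0.9 4.9 0 0 0; 0 -1.6 7.4 0 0 0; 0 -2.4 9.8 0 0 0; 0 -3.3 12.1 0 0 0"

```text
clock: 14.25
tcp_pos: [0.5541, -0.1265, 0.0943]
tcp_rot: [-0.12, 0.698, 0.124, 0.695]
wrist_force: [-1.3, 0.6, 5.0]
gripper_width: 0.188
```

```bash
python3 c.py 3.6
```

```text
C [ 551.1  -166.45] r 40.07 phi 85.8 turns 2.565 Frad 0.5 Ftan -1.4 z 0.0943 fz 5.0
0 -1.2 2.2 0 0 0; 0 -2.4 4.4 0 0 0; 0 -3.8 6.5 0 0 0; 0 -5.3 8.5 0 0 0; 0 -6.9 10.5 0 0 0
```

>>> arm_command --steps "0 -1.2 2.2 0 0 0; 0 -2.4 4.4 0 0 0; 0 -3.8 6.5 0 0 0; 0 -5.3 8.5 0 0 0; 0 -6.9 10.5 0 0 0"

```text
clock: 14.88
tcp_pos: [0.5665, -0.1294, 0.0943]
tcp_rot: [-0.12, 0.698, 0.124, 0.695]
wrist_force: [-1.8, 1.2, 5.0]
gripper_width: 0.197
```

```bash
python3 c.py 3.6 t
```

```text
C [ 551.11 -166.43] r 40.13 phi 67.4 turns 2.616 Frad 0.4 Ftan -2.1 z 0.0943 fz 5.0
0 -1.8 1.7 0 0 0; 0 -3.7 3.4 0 0 0; 0 -5.7 5.0 0 0 0; 0 -7.7 6.4 0 0 0; 0 -9.9 7.7 0 0 0
n 1484 tip x 17.59  y -0.08
```

>>> arm_command --steps "0 -1.8 1.7 0 0 0; 0 -3.7 3.4 0 0 0; 0 -5.7 5.0 0 0 0; 0 -7.7 6.4 0 0 0; 0 -9.9 7.7 0 0 0"

```text
clock: 15.55
tcp_pos: [0.5776, -0.1362, 0.0942]
tcp_rot: [-0.12, 0.698, 0.124, 0.695]
wrist_force: [-2.0, 1.1, 5.6]
gripper_width: 0.191
```

```bash
python3 c.py 3.6
```

```text
C [ 551.12 -166.42] r 40.18 phi 48.8 turns 2.668 Frad -0.5 Ftan -2.2 z 0.0942 fz 5.6
0 -2.3 1.0 0 0 0; 0 -4.6 2.0 0 0 0; 0 -7.0 2.8 0 0 0; 0 -9.4 3.6 0 0 0; 0 -11.9 4.1 0 0 0
```

>>> arm_command --steps "0 -2.3 1.0 0 0 0; 0 -4.6 2.0 0 0 0; 0 -7.0 2.8 0 0 0; 0 -9.4 3.6 0 0 0; 0 -11.9 4.1 0 0 0"

```text
clock: 16.18
tcp_pos: [0.5858, -0.1459, 0.0942]
tcp_rot: [-0.119, 0.698, 0.124, 0.695]
wrist_force: [-2.7, 1.6, 5.1]
gripper_width: 0.193
```

```bash
python3 c.py 3.6
```

```text
C [ 551.13 -166.42] r 40.26 phi 30.6 turns 2.718 Frad -1.5 Ftan -2.7 z 0.0942 fz 5.1
0 -2.5 0.1 0 0 0; 0 -5.0 0.4 0 0 0; 0 -7.5 0.4 0 0 0; 0 -10.1 0.4 0 0 0; 0 -12.6 0.1 0 0 0
```

>>> arm_command --steps "0 -2.5 0.1 0 0 0; 0 -5.0 0.3 0 0 0; 0 -7.5 0.4 0 0 0; 0 -10.1 0.3 0 0 0; 0 -12.6 0.1 0 0 0"

```text
clock: 16.8
tcp_pos: [0.5905, -0.1575, 0.0941]
tcp_rot: [-0.119, 0.698, 0.125, 0.695]
wrist_force: [-0.5, 1.0, 5.4]
gripper_width: 0.193
```

```bash
python3 c.py 3.6
```

```text
C [ 551.16 -166.42] r 40.29 phi 12.7 turns 2.768 Frad -0.3 Ftan -1.1 z 0.0941 fz 5.4
0 -2.4 -0.7 0 0 0; 0 -4.9 -1.2 0 0 0; 0 -7.3 -1.9 0 0 0; 0 -9.7 -2.8 0 0 0; 0 -12.0 -3.8 0 0 0
```

>>> arm_command --steps "0 -2.4 -0.7 0 0 0; 0 -4.9 -1.2 0 0 0; 0 -7.3 -1.9 0 0 0; 0 -9.7 -2.8 0 0 0; 0 -12.0 -3.8 0 0 0"

```text
clock: 17.42
tcp_pos: [0.5912, -0.1703, 0.0941]
tcp_rot: [-0.119, 0.697, 0.125, 0.696]
wrist_force: [0.4, 2.0, 5.0]
gripper_width: 0.192
```

```bash
python3 c.py 3
```

```text
C [ 551.18 -166.42] r 40.19 phi -5.5 turns 2.818 Frad 0.2 Ftan -2.1 z 0.0941 fz 5.0
0 -1.8 -1.1 0 0 0; 0 -3.6 -2.2 0 0 0; 0 -5.4 -3.3 0 0 0; 0 -7.1 -4.5 0 0 0; 0 -8.7 -5.8 0 0 0
```

>>> arm_command --steps "0 -1.8 -1.1 0 0 0; 0 -3.6 -2.2 0 0 0; 0 -5.4 -3.3 0 0 0; 0 -7.1 -4.5 0 0 0; 0 -8.7 -5.8 0 0 0"

```text
clock: 18.05
tcp_pos: [0.5888, -0.1806, 0.0941]
tcp_rot: [-0.119, 0.697, 0.125, 0.696]
wrist_force: [1.3, 1.9, 4.3]
gripper_width: 0.191
```

```bash
python3 c.py 3
```

```text
C [ 551.19 -166.42] r 40.15 phi -20.6 turns 2.86 Frad 0.5 Ftan -2.2 z 0.0941 fz 4.3
0 -1.5 -1.5 0 0 0; 0 -2.9 -3.0 0 0 0; 0 -4.3 -4.6 0 0 0; 0 -5.7 -6.2 0 0 0; 0 -6.9 -7.9 0 0 0
```

>>> arm_command --steps "0 -1.5 -1.5 0 0 0; 0 -2.9 -3.0 0 0 0; 0 -4.3 -4.6 0 0 0; 0 -5.7 -6.2 0 0 0; 0 -6.9 -7.9 0 0 0"

```text
clock: 18.68
tcp_pos: [0.5837, -0.1899, 0.0941]
tcp_rot: [-0.119, 0.697, 0.125, 0.696]
wrist_force: [2.0, 0.9, 4.2]
gripper_width: 0.19
```

```bash
python3 c.py 3 t
```

```text
C [ 551.21 -166.43] r 40.08 phi -35.9 turns 2.903 Frad 1.1 Ftan -1.9 z 0.0941 fz 4.2
0 -1.1 -1.8 0 0 0; 0 -2.1 -3.6 0 0 0; 0 -3.0 -5.5 0 0 0; 0 -3.9 -7.4 0 0 0; 0 -4.6 -9.4 0 0 0
n 1540 tip x 18.33  y 0.05
```

>>> arm_command --steps "0 -1.1 -1.8 0 0 0; 0 -2.1 -3.6 0 0 0; 0 -3.0 -5.5 0 0 0; 0 -3.9 -7.4 0 0 0; 0 -4.6 -9.4 0 0 0"

```text
clock: 19.35
tcp_pos: [0.5762, -0.1978, 0.0941]
tcp_rot: [-0.12, 0.697, 0.124, 0.696]
wrist_force: [2.6, 0.1, 3.4]
gripper_width: 0.19
```

```bash
python3 c.py 3
```

```text
C [ 551.22 -166.45] r 40.1 phi -51.5 turns 2.946 Frad 1.5 Ftan -2.1 z 0.0941 fz 3.4
0 -0.5 -2.0 0 0 0; 0 -1.0 -4.1 0 0 0; 0 -1.4 -6.1 0 0 0; 0 -1.7 -8.2 0 0 0; 0 -1.9 -10.3 0 0 0
```

>>> arm_command --steps "0 -0.5 -2.0 0 0 0; 0 -1.0 -4.1 0 0 0; 0 -1.4 -6.1 0 0 0; 0 -1.7 -8.2 0 0 0; 0 -1.9 -10.3 0 0 0"

```text
clock: 19.98
tcp_pos: [0.5671, -0.2032, 0.0941]
tcp_rot: [-0.12, 0.697, 0.124, 0.696]
wrist_force: [2.5, 1.5, 3.4]
gripper_width: 0.188
```

```bash
python3 c.py 3
```

```text
C [ 551.22 -166.45] r 40.06 phi -66.7 turns 2.988 Frad -0.3 Ftan -2.9 z 0.0941 fz 3.4
0 -0.0 -2.1 0 0 0; 0 0.0 -4.2 0 0 0; 0 0.2 -6.3 0 0 0; 0 0.4 -8.4 0 0 0; 0 0.8 -10.4 0 0 0
```

>>> arm_command --steps "0 0 -2.1 0 0 0; 0 0 -4.2 0 0 0; 0 0.2 -6.3 0 0 0; 0 0.4 -8.4 0 0 0; 0 0.8 -10.4 0 0 0"

```text
clock: 20.6
tcp_pos: [0.5569, -0.2061, 0.0941]
tcp_rot: [-0.12, 0.697, 0.124, 0.696]
wrist_force: [1.9, -0.5, 2.6]
gripper_width: 0.194
```

```bash
python3 c.py 3
```

```text
C [ 551.22 -166.46] r 40.05 phi -81.8 turns 3.03 Frad 0.7 Ftan -1.8 z 0.0941 fz 2.6
0 0.5 -2.0 0 0 0; 0 1.1 -4.0 0 0 0; 0 1.8 -6.0 0 0 0; 0 2.6 -8.0 0 0 0; 0 3.5 -9.8 0 0 0
```

>>> arm_command --steps "0 0.5 -2.0 0 0 0; 0 1.1 -4.0 0 0 0; 0 1.8 -6.0 0 0 0; 0 2.6 -8.0 0 0 0; 0 3.5 -9.8 0 0 0"

```text
clock: 21.22
tcp_pos: [0.5463, -0.2062, 0.0942]
tcp_rot: [-0.12, 0.697, 0.124, 0.696]
wrist_force: [1.5, -0.9, 3.2]
gripper_width: 0.193
```

```bash
python3 c.py 3
```

```text
C [ 551.22 -166.47] r 40.05 phi -97.0 turns 3.072 Frad 0.8 Ftan -1.6 z 0.0942 fz 3.2
0 1.0 -1.8 0 0 0; 0 2.1 -3.6 0 0 0; 0 3.3 -5.3 0 0 0; 0 4.6 -7.0 0 0 0; 0 5.9 -8.6 0 0 0
```

>>> arm_command --steps "0 1.0 -1.8 0 0 0; 0 2.1 -3.6 0 0 0; 0 3.3 -5.3 0 0 0; 0 4.6 -7.0 0 0 0; 0 5.9 -8.6 0 0 0"

```text
clock: 21.85
tcp_pos: [0.5361, -0.2036, 0.0942]
tcp_rot: [-0.12, 0.697, 0.124, 0.696]
wrist_force: [3.0, -1.6, 3.5]
gripper_width: 0.192
```

```bash
python3 c.py 3
```

```text
C [ 551.22 -166.48] r 40.05 phi -112.2 turns 3.115 Frad 0.4 Ftan -3.4 z 0.0942 fz 3.5
0 1.5 -1.5 0 0 0; 0 3.0 -2.9 0 0 0; 0 4.6 -4.3 0 0 0; 0 6.3 -5.6 0 0 0; 0 8.0 -6.7 0 0 0
```

>>> arm_command --steps "0 1.0 -1.0 0 0 0; 0 2.0 -2.0 0 0 0; 0 3.0 -2.9 0 0 0; 0 3.8 -3.6 0 0 0; 0 4.6 -4.3 0 0 0"

```text
clock: 22.48
tcp_pos: [0.5304, -0.2006, 0.0942]
tcp_rot: [-0.12, 0.697, 0.124, 0.696]
wrist_force: [1.2, -1.8, 3.9]
gripper_width: 0.19
```

```bash
python3 c.py 2
```

```text
C [ 551.21 -166.48] r 40.01 phi -121.4 turns 3.14 Frad 1.0 Ftan -2.0 z 0.0942 fz 3.9
0 1.1 -0.8 0 0 0; 0 2.2 -1.7 0 0 0; 0 3.4 -2.4 0 0 0; 0 4.6 -3.2 0 0 0; 0 5.8 -3.9 0 0 0
```

>>> arm_command --steps "0 1.7 -1.3 0 0 0; 0 3.4 -2.4 0 0 0; 0 5.2 -3.5 0 0 0; 0 7.0 -4.5 0 0 0; 0 8.8 -5.4 0 0 0"

```text
clock: 23.1
tcp_pos: [0.5222, -0.1941, 0.0943]
tcp_rot: [-0.12, 0.697, 0.124, 0.696]
wrist_force: [1.5, -1.1, 2.6]
gripper_width: 0.188
```

```bash
python3 c.py 3 t
```

```text
C [ 551.21 -166.48] r 40.07 phi -136.4 turns 3.182 Frad -0.3 Ftan -1.8 z 0.0943 fz 2.6
0 2.0 -0.7 0 0 0; 0 3.9 -1.4 0 0 0; 0 6.0 -2.0 0 0 0; 0 8.0 -2.5 0 0 0; 0 10.1 -2.9 0 0 0
n 1514 tip x 19.01  y -0.03
```

>>> arm_command --steps "0 2.0 -0.7 0 0 0; 0 3.9 -1.4 0 0 0; 0 6.0 -2.0 0 0 0; 0 8.0 -2.5 0 0 0; 0 10.1 -2.9 0 0 0"

```text
clock: 23.78
tcp_pos: [0.5157, -0.1853, 0.0943]
tcp_rot: [-0.12, 0.698, 0.124, 0.695]
wrist_force: [2.2, -2.6, 2.2]
gripper_width: 0.194
```

```bash
python3 c.py 3
```

```text
C [ 551.21 -166.49] r 40.13 phi -152.1 turns 3.226 Frad -0.7 Ftan -3.3 z 0.0943 fz 2.2
0 2.1 -0.1 0 0 0; 0 4.2 -0.2 0 0 0; 0 6.3 -0.3 0 0 0; 0 8.4 -0.2 0 0 0; 0 10.5 0.0 0 0 0
```

>>> arm_command --steps "0 1.7 -0.1 0 0 0; 0 3.4 -0.2 0 0 0; 0 5.1 -0.2 0 0 0; 0 6.8 -0.2 0 0 0; 0 8.4 -0.2 0 0 0"

```text
clock: 24.4
tcp_pos: [0.5126, -0.1773, 0.0944]
tcp_rot: [-0.12, 0.698, 0.124, 0.695]
wrist_force: [-0.2, -2.1, 2.0]
gripper_width: 0.185
```

```bash
python3 c.py 3
```

```text
C [ 551.2  -166.49] r 40.08 phi -164.3 turns 3.26 Frad 0.8 Ftan -1.9 z 0.0944 fz 2.0
0 2.1 0.3 0 0 0; 0 4.1 0.6 0 0 0; 0 6.2 1.0 0 0 0; 0 8.2 1.6 0 0 0; 0 10.2 2.2 0 0 0
```

>>> arm_command --steps "0 2.1 0.3 0 0 0; 0 4.1 0.6 0 0 0; 0 6.2 1.0 0 0 0; 0 8.2 1.6 0 0 0; 0 10.2 2.2 0 0 0"

```text
clock: 25.02
tcp_pos: [0.5112, -0.168, 0.0945]
tcp_rot: [-0.12, 0.698, 0.123, 0.695]
wrist_force: [-0.3, -9.0, 0.3]
gripper_width: 0.192
```

```bash
python3 c.py 3
```

```text
C [ 551.19 -166.49] r 40.0 phi -177.8 turns 3.297 Frad 0.6 Ftan -9.0 z 0.0945 fz 0.3
0 2.0 0.7 0 0 0; 0 3.9 1.5 0 0 0; 0 5.8 2.4 0 0 0; 0 7.7 3.4 0 0 0; 0 9.5 4.4 0 0 0
```

The tangential force jumped to 9 N, so the stop is reached. I'll go 2 mm more to confirm that it rises at about 0.9 N/mm.

>>> arm_command --steps "0 0.7 0.2 0 0 0; 0 1.4 0.5 0 0 0; 0 2.0 0.7 0 0 0; 0 2.0 0.7 0 0 0; 0 2.0 0.7 0 0 0"

```text
clock: 25.65
tcp_pos: [0.5112, -0.1672, 0.0945]
tcp_rot: [-0.121, 0.698, 0.122, 0.695]
wrist_force: [-0.1, -9.2, 0.1]
gripper_width: 0.192
```

```bash
python3 c.py 3 t
```

```text
C [ 551.19 -166.49] r 40.01 phi -179.0 turns 3.297 Frad 0.3 Ftan -9.2 z 0.0945 fz 0.1
0 2.0 0.7 0 0 0; 0 3.9 1.6 0 0 0; 0 5.8 2.5 0 0 0; 0 7.6 3.5 0 0 0; 0 9.4 4.6 0 0 0
n 1536 tip x 19.27  y 0.05
```

Drive force is steady at 9.2 N and the tip is 19.3°, so the drive is against the stop. I'll ease off the spring and then release.

>>> arm_command --steps "0 -1.4 -0.5 0 0 0; 0 -2.8 -0.9 0 0 0; 0 -4.2 -1.2 0 0 0; 0 -5.6 -1.5 0 0 0; 0 -5.6 -1.5 0 0 0"

```text
clock: 26.32
tcp_pos: [0.5117, -0.1732, 0.0945]
tcp_rot: [-0.121, 0.698, 0.122, 0.695]
wrist_force: [0.6, -4.3, 1.4]
gripper_width: 0.191
```

```bash
python3 c.py 1
```

```text
C [ 551.19 -166.49] r 40.02 phi -170.3 turns 3.276 Frad 0.2 Ftan -4.4 z 0.0945 fz 1.4
0 0.7 0.1 0 0 0; 0 1.4 0.3 0 0 0; 0 2.0 0.4 0 0 0; 0 2.7 0.6 0 0 0; 0 3.4 0.8 0 0 0
```

>>> arm_command --steps "0 -1 -0.2 0 0 0; 0 -2 -0.3 0 0 0; 0 -3.1 -0.4 0 0 0; 0 -3.1 -0.4 0 0 0; 0 -3.1 -0.4 0 0 0"

```text
clock: 26.95
tcp_pos: [0.5124, -0.1761, 0.0944]
tcp_rot: [-0.121, 0.698, 0.122, 0.695]
wrist_force: [-0.1, -2.1, 2.0]
gripper_width: 0.19
```

>>> arm_command --steps "0 0 0 0 0 0; 0 0 0 0 0 0; 0 0 0 0 0 0; 0 0 0 0 0 0; 0 0 0 0 0 0" --jaw 45

```text
clock: 27.58
tcp_pos: [0.5123, -0.1761, 0.0944]
tcp_rot: [-0.121, 0.698, 0.122, 0.695]
wrist_force: [-0.3, -0.1, 0.4]
gripper_width: 0.527
```

>>> arm_command --steps "-30 0 0 0 0 0; -75 0 0 0 0 0; -120 0 0 0 0 0; -150 0 0 0 0 0; -150 0 0 0 0 0"

```text
clock: 28.2
tcp_pos: [0.5143, -0.1769, 0.2468]
tcp_rot: [-0.122, 0.697, 0.121, 0.696]
wrist_force: [0.7, 0.0, -0.4]
gripper_width: 0.525
```

Run:
```python
from h import *
s=sense();R=Ro.from_quat(s['tcp_rot']).as_matrix();print(s['tcp_pos'],s['wrist_force'],s['q'])
H=np.array([.551,-.1664])+.255*np.array([np.sin(np.radians(9.3)),np.cos(np.radians(9.3))]);print('pivot',H)
c=camera('scene');P=cloud(c)
for a,ce,mm in blobs(masks(c)['yel'],10):
    q=P[mm&(c['range_z']>0)];print(a,ce,np.median(q,0),q[q[:,2]>.108].mean(0))
print('tool delta to pivot',R.T@(np.r_[H,.22]-s['tcp_pos'])*1e3)
```

```text
[ 0.51428338 -0.17687723  0.24675026] [ 0.74677651  0.04905407 -0.36378307] [-4.65142729e-01  3.19199908e-01 -7.22985053e-02  1.17959149e+00
 -9.36301218e-04  7.60458621e-01]
pivot [0.59220897 0.08524821]
860 [396.58255814 225.31046512] [0.67327327 0.36539396 0.02596905] [nan nan nan]
135 [315.48148148 221.8       ] [0.59587306 0.13965352 0.10247159] [0.59404858 0.14631947 0.11554018]
40 [257.225 245.65 ] [ 0.55739668 -0.02062628  0.07838381] [nan nan nan]
tool delta to pivot [ 26.51223301 220.30555097 162.05025826]<stdin>:6: RuntimeWarning: Mean of empty slice.
  ret = um.true_divide(
```

>>> arm_command --steps "0 40 32 0 0 0; 0 86 69 0 0 0; 0 132 106 0 0 0; 0 178 143 0 0 0; 0 224 180 0 0 0" --jaw 0

```text
clock: 28.88
tcp_pos: [0.6068, 0.0971, 0.2433]
tcp_rot: [-0.121, 0.698, 0.122, 0.695]
wrist_force: [0.9, 0.2, -0.4]
gripper_width: -0.0
```

>>> arm_command --steps "0 30 23 0 0 0; 0 56 45 0 0 0; 0 56 45 0 0 0; 0 56 45 0 0 0; 0 56 45 0 0 0"

```text
clock: 29.5
tcp_pos: [0.6299, 0.1639, 0.2429]
tcp_rot: [-0.121, 0.699, 0.121, 0.695]
wrist_force: [-0.1, -0.4, 0.6]
gripper_width: -0.004
```

Run:
```python
from h import *
s=sense();R=Ro.from_quat(s['tcp_rot']).as_matrix();print(s['clock'],s['tcp_pos'],R.round(3),s['gripper_width'])
c=camera('wrist');P=cloud(c,s);cv2.imwrite('pics/w2.png',c['color'][...,::-1])
for a,ce,mm in blobs(masks(c)['yel'],30):
    q=P[mm&(c['range_z']>0)];t=q[(q[:,2]>.114)&(q[:,2]<.122)];print(a,ce,np.median(q,0))
    if len(t)>20: print('knob',cv2.minEnclosingCircle(t[:,:2].astype(np.float32)),len(t))
```

```text
29.5 [0.62986599 0.16389202 0.24288283] [[-0.006 -0.337  0.941]
 [ 0.     0.941  0.337]
 [-1.     0.002 -0.006]] -0.003721481015583864
1100 [222.91       213.69181818] [0.59174804 0.13278377 0.10281259]
knob ((0.5912356376647949, 0.1500435471534729), 0.007834588177502155) 338
202 [145.42079208 330.35148515] [ 0.55443244 -0.01902182  0.07873708]
```

View pics/w2.png

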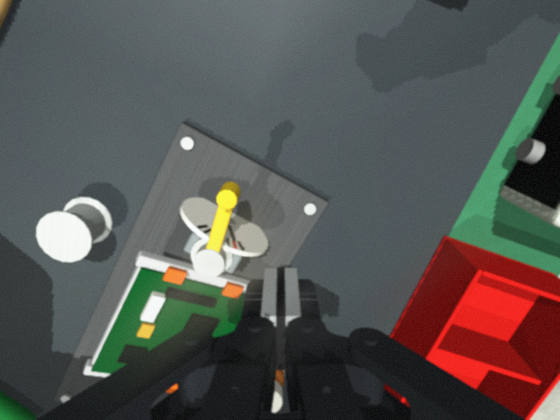

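>>> arm_command --steps "50 0 0 0 0 0; 100 0 0 0 0 0; 130 0 0 0 0 0; 137 0 0 0 0 0; 137 0 0 0 0 0"

```text
clock: 30.18
tcp_pos: [0.6296, 0.1636, 0.1069]
tcp_rot: [-0.12, 0.698, 0.121, 0.695]
wrist_force: [-0.4, 0.3, -0.0]
gripper_width: -0.0
```

>>> arm_command --steps "0 0 -16 0 0 0; 0 2 -27 0 0 0; 0 3.6 -38 0 0 0; 0 3 -49 0 0 0; 0 0 -60 0 0 0"

```text
clock: 30.8
tcp_pos: [0.5729, 0.1434, 0.1077]
tcp_rot: [-0.12, 0.698, 0.121, 0.695]
wrist_force: [2.1, 3.1, 3.2]
gripper_width: 0.001
```

Run:
```python
from h import *
s=sense();R=Ro.from_quat(s['tcp_rot']).as_matrix();p=s['tcp_pos'];print(s['clock'],p,s['wrist_force'])
c=camera('scene');P=cloud(c);q=P[masks(c)['yel']&(P[...,2]>.11)&(np.hypot(P[...,0]-.59,P[...,1]-.1)<.09)];print(len(q),q.mean(0) if len(q) else '')
piv=np.array([.592,.0853])
for a in (130,140,149.5):
    k=piv+.064*np.array([np.cos(np.radians(a)),np.sin(np.radians(a))])
    print(a,k,(R.T@(np.r_[k,p[2]]-p)*1e3).round(1))
```

```text
30.8 [0.57286683 0.14338964 0.10770571] [2.07634325 3.07696751 3.1770726 ]
25 [0.55697032 0.13244754 0.11724216]
130 [0.55086159 0.13432684] [  0.1  -1.1 -23.8]
140 [0.54297316 0.12643841] [  0.1  -5.9 -33.9]
149.5 [0.53685573 0.11778246] [  0.1 -12.  -42.5]
```

>>> arm_command --steps "0 -2 -5 0 0 0; 0 -5 -10 0 0 0; 0 -8 -14 0 0 0; 0 -11 -18 0 0 0; 0 -12 -20 0 0 0"

```text
clock: 31.48
tcp_pos: [0.557, 0.1243, 0.1075]
tcp_rot: [-0.12, 0.698, 0.121, 0.695]
wrist_force: [4.7, 5.4, -0.7]
gripper_width: 0.0
```

>>> arm_command --steps "0 -0.7 -0.8 0 0 0; 0 -1.4 -1.6 0 0 0; 0 -2 -2.4 0 0 0; 0 -2 -2.4 0 0 0; 0 -2 -2.4 0 0 0"

```text
clock: 32.1
tcp_pos: [0.5571, 0.1227, 0.108]
tcp_rot: [-0.12, 0.697, 0.122, 0.696]
wrist_force: [6.2, 7.1, -1.3]
gripper_width: 0.001
```

Run:
```python
from h import *
s=sense();print(s['clock'],s['tcp_pos'],s['wrist_force'])
c=camera('scene');P=cloud(c);q=P[masks(c)['yel']&(P[...,2]>.11)&(np.hypot(P[...,0]-.59,P[...,1]-.1)<.09)];print(len(q),q.mean(0) if len(q) else '')
```

```text
32.1 [0.55708957 0.12273887 0.108047  ] [ 6.24569393  7.10392458 -1.26158627]
21 [0.54186328 0.11313642 0.11815213]
```

>>> arm_command --steps "0 0 -1.5 0 0 0; 0 0 -3 0 0 0; 0 0 -4 0 0 0; 0 0 -4 0 0 0; 0 0 -4 0 0 0"

```text
clock: 32.78
tcp_pos: [0.5567, 0.1223, 0.1089]
tcp_rot: [-0.12, 0.695, 0.122, 0.699]
wrist_force: [11.3, 6.1, -2.9]
gripper_width: -0.002
```

>>> arm_command --steps "0 0 10 0 0 0; 0 0 20 0 0 0; -30 0 20 0 0 0; -80 0 20 0 0 0; -130 0 20 0 0 0"

```text
clock: 33.4
tcp_pos: [0.5745, 0.1283, 0.2399]
tcp_rot: [-0.12, 0.695, 0.122, 0.698]
wrist_force: [1.8, 0.1, -0.1]
gripper_width: -0.0
```

>>> arm_command --steps "0 0 30 0 0 0; 0 0 30 0 0 0; 0 0 30 0 0 0; 0 0 30 0 0 0; 0 0 30 0 0 0"

```text
clock: 34.02
tcp_pos: [0.6023, 0.1382, 0.2399]
tcp_rot: [-0.12, 0.696, 0.122, 0.698]
wrist_force: [0.1, 0.1, 0.4]
gripper_width: 0.0
```

```bash
python3 - <<'E'
from h import *
s=sense();print(s['clock'],s['tcp_pos'],s['wrist_force'])
c=camera('wrist');P=cloud(c,s);cv2.imwrite('pics/w3.png',c['color'][...,::-1])
for a,ce,mm in blobs(masks(c)['yel'],30):
    q=P[mm&(c['range_z']>0)];t=q[(q[:,2]>.114)&(q[:,2]<.122)]
    if len(t)>20:
        (u,v),r=cv2.minEnclosingCircle(t[:,:2].astype(np.float32));print('knob',u,v,r)
        for pv in[(.592,.0853),(.5935,.0855)]: print('lever angle',np.arctan2(v-pv[1],u-pv[0])-np.pi/2+np.radians(9.3),np.hypot(v-pv[1],u-pv[0]))
        bar=q[(q[:,2]>.098)&(q[:,2]<.105)];d=np.linalg.svd(bar[:,:2]-bar[:,:2].mean(0),full_matrices=False)[2][0]
        if d[0]>0:d=-d
        print('bar angle',np.arctan2(d[1],d[0])-np.pi/2+np.radians(9.3))
E
python3 c.py 1 t | tail -1
```

```text
34.025 [0.60225286 0.13824073 0.23986268] [0.05452981 0.0517981  0.36718024]
knob 0.5381585359573364 0.11856609582901001 0.007793264463543892
lever angle 1.179668755224287 0.0632893070112346
lever angle 1.194538421535658 0.06446738970796553
bar angle 1.1398732055738816
n 1547 tip x 19.21  y 0.10
```

View pics/w3.png

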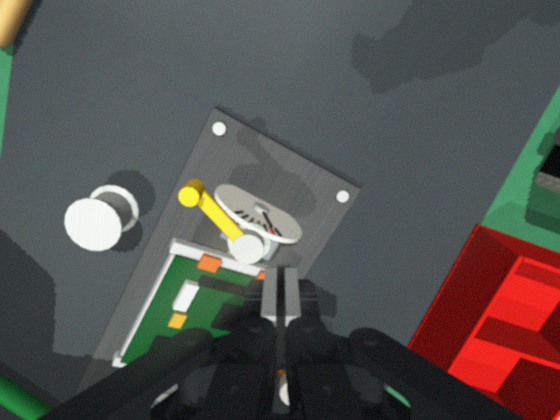

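The view shows the lever swung over, with its knob at (190,193) and hub at (245,246), at about 1.19 rad. The gripper is clear of everything and the board tip still reads 19.2°.

```bash
python3 -c "
from cell import finish_job
print(finish_job())"
```

```text
the job is handed in; nothing more can be done
None
```

I turned the crank to its end stop and swung the yellow lever to its locked end. The arm had let go of everything and was clear when I handed in, at about 34 s of the 72 s allowed.

- **Crank:** It turned about 3.3 turns clockwise. At the stop the push along the path rose from about 2 N to 9.2 N, and it fell by about 0.8 N per mm as I eased off, close to the 0.9 N per mm stated. I eased the spring to about 2 N before opening the fingers.
- **Side load:** Side load was read only at the end of each move. The highest reading was about 9 N at the stop, and about 6.5 N while turning, when one faster move ran about 0.8 mm outside the circle. I did not see the loads between readings.
- **Board:** The measured tip went from about 10.7° near the start to 19.3° at the stop, and it read 19.2° after I let go.
- **Lever:** I pushed it onto its stop with about 13 N. The knob's position then gave 1.18 to 1.19 rad. A rougher fit to the lever bar gave 1.14 rad, which disagrees slightly. I trust the knob figure, because the lever did not move under the 13 N push.
- **Other items:** I never went near the other things on the bench. The last wrist picture shows only some of them, so I did not check them all at the end.

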